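# Reject the blown packs and pack the second layer

## Robot

A 6-joint arm with a two-finger parallel gripper is mounted at the origin on the work surface. World frame = base frame: x ahead of the robot, y to its left, z up, the work surface at z = 0. Lengths are in m, angles in rad, forces in N, time in s.
With the tool pointing down it reaches from about 0.35 to 0.725 m from the base axis. Payload 6 kg.
Tool frame: the origin (TCP) lies between the finger pads; the fingertips stand 19 mm ahead of it and the grasp point (between the pads) is the TCP; z points along the fingers, y is the line along which they close (so a half turn about z gives the same grasp; the last joint's range is limited). The gripper opens to 85 mm and grips with 20 to 120 N. Pads are 22 mm wide; open, the fingers measure 114 mm over their backs; the gripper's body (76 mm by 85 mm) begins 54 mm behind the grasp point. The pads swing forward as they close: fully open they stand 13 mm farther back than shut.
Start: joints at [-0.897, 0.04, 0.085, 0, -1.615, -0.334], TCP at [0.2, -0.566, 0.25] pointing down, gripper open.
Joint ranges: [-2.56, 2.56], [-1.29, 2.01], [-1.08, 1.49], [-3.29, 1.98], [-2.81, -0.18], [-2.99, 2.99]. Speed limits (rad/s): [2.57, 2.57, 3.01, 3.14, 3.14, 3.14].

## Interface

Orientations are given as a unit quaternion [w, x, y, z].
In Python, from bench import arm gives the robot as it stands.
- The arm moves only by the tool apply_moves, never from a script. Its argument "series" is a list that holds one entry, the list of rows, each a list of 5 numbers: the shift along the tool's x, y, z in mm, then the turn about the tool's z in degrees, then the finger opening in mm, from 0 to 85.4. A call has 1 to 8 rows; each row is the pose to reach, as a shift and turn from the pose commanded when the call began, along the tool's axes at that moment; what a row does not reach only later rows make up. A row lasts 1/8 s, in which the tool goes at most 62.5 mm and 10.7 degrees, less where a joint would pass 70% of its speed; a pose out of reach is approached as far as the arm can. A call with a gripper value outside its range is refused whole. The fingers move at their own pace and stop on an object; "grip_force" is the grip in N (left out, the last holds). Time passes only in rows, so rows that repeat a pose let the fingers close. It gives the time, the measured TCP pose, the force, the opening and the grip force at its end, in the units of the state.
- arm.observe(): the state, without advancing time (a new reading comes with each control period).
- arm.get_image(name): name is "side" or "top" or "wrist"; returns a dict with "color" (384x512x3 uint8, red, green, blue), "fovy" (degrees; the focal length in pixels is half the picture's height over the tangent of half this angle, whatever the lens; pixels are square), "cx", "cy" (the principal point, pixels), "dist_coeffs" ([k1, k2, p1, p2, k3] as OpenCV has them; the pictures are not rectified), "origin" and "attitude" of the camera in the world; the wrist camera has in their place "hand_eye" (4x4, takes a point from camera to tool coordinates, whose origin is the TCP and whose axes are the flange's). Camera axes: x right, y down, z forward; pixel columns grow to the right and rows downward; lengths in m; the calibration is good to about 2 mm. A picture is of the moment at which its call begins: read the wrist's pose just before it. There is no depth.
- arm.sign_off(): hands the job in; it is judged then, once.
The state is a dict: "time": time; "q": joint angles; "joint_vel": joint speeds; "joint_efforts": joint torques, N m; "tool_pos": TCP position; "eef_rot": TCP orientation; "ft_force": force on the tool from outside, world axes, zero at the start; "moment": the same for the moment, N m; "finger_gap": finger opening in m; "grip_force": force on a finger pad.
Only numpy, scipy, OpenCV 4.12 (cv2) and the standard library are available. Lean on these libraries where they do the work, as an engineer would, in place of code of your own. Each camera call takes 0.05 s, during which the arm holds its last target. There are 200 camera calls.

## Task

Clear the packing counter: push every blown pack (swollen, domed lid) through the sprung flap of the reject bin so that it drops in and the flap shuts behind it. Lay the separator sheet flat and square in the crate on the bottom layer, rib upward, and then stack the two flat-lidded packs on it, one on each side of the rib, upright, centred across the sheet and lengthwise along it. Do not disturb the bottom layer, the jar, the mug or the label roll.

Things in the scene. Friction and masses are not known exactly. Their poses are not given: they have to be found in the camera images.
- rejectbin: Steel reject bin fixed on the counter. Origin at counter level, directly below the inner edge of its feed shelf; x points horizontally into the bin (push direction), y to the left along the flap, z up. Feed shelf: flat solid top 140 mm above the counter, 130 mm deep (x -130 to 0 mm), 150 mm wide, with guide rails 12 mm high on both sides, 116 mm clear between them.
- sill (a point): Middle of the feed shelf's inner edge, on its top; axes as the reject bin. Here stands the opening, 120 mm wide, 50 mm high, closed by the flap, under a lintel whose front face is at x = 0 and whose top is 60 mm above the shelf. Just behind, the floor drops away: a pack pushed in until its middle is well past the edge tips over and falls.
- bin_room (a point): Middle of the bin's flat floor, 170 mm beyond the shelf's edge. The bin reaches to x = 255 mm and is 160 mm wide, under a see-through cover 200 mm above the counter; the only way in is through the flap. Axes as the reject bin.
- flap (a joint): Aluminium flap 114 mm wide and 46 mm high that closes the bin's opening, 8 mm beyond the shelf edge, hinged along its top and swinging inward. 0 = shut, grows to 1.4 rad as it opens. A spring shuts it: about 1 N at its lower edge to start it, about 3 N wide open.
- crate: Low grey plastic crate fixed on the counter, 234 x 94 mm outside, 38 mm high, walls and floor 5 mm thick. Origin under its centre at counter level, x along its length, z up. It already holds its bottom layer: two flat packs end to end along x, whose tops are 35 mm above the counter.
- sheet_grip (a point): Separator sheet: blue plastic plate 210 x 70 x 4 mm, 0.12 kg, upright grip rib across its middle: 10 mm thick (along x, the sheet's length), 60 mm long (y), 32 mm above the plate. Point: middle of the rib, 20 mm above the underside. It fits between the crate's walls with 7 mm to spare all round. Top-layer packs go on it with their middles about 58 mm either side of the rib.
- blown1_mid (a point): Blown (spoiled) pack, may be absent: sealed black tray with white lid film, 90 mm long (its x axis), 54 mm wide (y), 30 mm high (z), 0.15 kg, its film swollen into a dome 9 mm higher than the tray's rim. Point: centre of the tray, 15 mm above its underside.
- blown2_mid (a point): Blown (spoiled) pack, may be absent: sealed black tray with white lid film, 90 mm long (its x axis), 54 mm wide (y), 30 mm high (z), 0.15 kg, its film swollen into a dome 9 mm higher than the tray's rim. Point: centre of the tray, 15 mm above its underside.
- blown3_mid (a point): Blown (spoiled) pack, may be absent: sealed black tray with white lid film, 90 mm long (its x axis), 54 mm wide (y), 30 mm high (z), 0.15 kg, its film swollen into a dome 9 mm higher than the tray's rim. Point: centre of the tray, 15 mm above its underside.
- blown4_mid (a point): Blown (spoiled) pack, may be absent: sealed black tray with white lid film, 90 mm long (its x axis), 54 mm wide (y), 30 mm high (z), 0.15 kg, its film swollen into a dome 9 mm higher than the tray's rim. Point: centre of the tray, 15 mm above its underside.
- sound1_mid (a point): Sound pack: sealed black tray with flat white lid film, 90 mm long (its x axis), 54 mm wide (y), 30 mm high (z), 0.15 kg. Point: its centre, 15 mm above its underside.
- sound2_mid (a point): Sound pack: sealed black tray with flat white lid film, 90 mm long (its x axis), 54 mm wide (y), 30 mm high (z), 0.15 kg. Point: its centre, 15 mm above its underside.
- base1_mid (a point): Sound pack of the bottom layer, already in the crate, same size as the others (90 mm long (its x axis), 54 mm wide (y), 30 mm high (z), 0.15 kg). Point: its centre.
- base2_mid (a point): Sound pack of the bottom layer, already in the crate, same size as the others (90 mm long (its x axis), 54 mm wide (y), 30 mm high (z), 0.15 kg). Point: its centre.
- sprayjar: Bystander: jar 60 mm wide, 110 mm high; origin under its centre.
- penmug: Bystander: white mug 72 mm wide, 90 mm high; origin under its centre.
- labelroll: Bystander: roll of paper labels 72 mm wide, 40 mm high; origin under its centre.

How it is judged:
On the way:
1. the separator sheet lies flat and square on the bottom layer in the crate (x of sheet_grip in the frame of crate between -0.012 and 0.012 m and y of sheet_grip in the frame of crate between -0.012 and 0.012 m and z of sheet_grip in the frame of crate between 0.049 and 0.061 m and angle between sheet_grip's own z axis and vertical below 0.08 rad and angle between the x axis of sheet_grip and the x axis of crate, either way round below 0.15 rad and contact force between the fingers and sheet below 0.5 N), for 0.3 s.
At the end, for the whole second after the job is handed in: Blown packs in the bin below shelf level, flap under 0.06 rad. Sheet on the bottom layer, within 12 mm of the crate's middle, 0.08 rad of level, 0.15 rad of square. Sound packs level on it, 44-78 mm either side of the rib, 18 mm of centre, 0.25 rad of lengthwise. Bottom layer moved < 20 mm (x of blown1_mid in the frame of rejectbin between 0.005 and 0.255 m and y of blown1_mid in the frame of rejectbin between -0.08 and 0.08 m and z of each of blown1_mid, blown2_mid, blown3_mid, blown4_mid in the frame of rejectbin below 0.135 m and x of blown2_mid in the frame of rejectbin between 0.005 and 0.255 m and y of blown2_mid in the frame of rejectbin between -0.08 and 0.08 m and x of blown3_mid in the frame of rejectbin between 0.005 and 0.255 m and y of blown3_mid in the frame of rejectbin between -0.08 and 0.08 m and x of blown4_mid in the frame of rejectbin between 0.005 and 0.255 m and y of blown4_mid in the frame of rejectbin between -0.08 and 0.08 m and value of joint flap below 0.06 rad and x of sheet_grip in the frame of crate between -0.012 and 0.012 m and y of sheet_grip in the frame of crate between -0.012 and 0.012 m and z of sheet_grip in the frame of crate between 0.049 and 0.061 m and angle between sheet_grip's own z axis and vertical below 0.08 rad and angle between the x axis of sheet_grip and the x axis of crate, either way round below 0.15 rad and (x of sound1_mid in the frame of sheet_grip between 0.044 and 0.078 m or x of sound1_mid in the frame of sheet_grip between -0.078 and -0.044 m) and y of sound1_mid in the frame of sheet_grip between -0.018 and 0.018 m and z of sound1_mid in the frame of sheet_grip between -0.007 and 0.005 m and angle between each of sound1_mid, sound2_mid's own z axis and vertical below 0.1 rad and angle between the x axis of each of sound1_mid, sound2_mid and the x axis of sheet_grip, either way round below 0.25 rad and (x of sound2_mid in the frame of sheet_grip between 0.044 and 0.078 m or x of sound2_mid in the frame of sheet_grip between -0.078 and -0.044 m) and y of sound2_mid in the frame of sheet_grip between -0.018 and 0.018 m and z of sound2_mid in the frame of sheet_grip between -0.007 and 0.005 m and distance of each of base1_mid, base2_mid from where it was at the start of the episode below 0.02 m); the robot touches nothing.
It fails at once if the jar, mug or label roll is pushed more than 30 mm or tipped over (distance of any of sprayjar, penmug, labelroll from where it was at the start of the episode above 0.03 m or angle between any of sprayjar, penmug, labelroll's own z axis and vertical above 0.5 rad).
Of blown1, blown2, blown3, blown4 only 2 to 4 are there at a start; the rules pass over those that are not, and their reading is None.
At some moment in a run one of blown1, blown2, blown3, blown4, sound1, sound2 may be knocked a few centimetres aside while the robot is not near it.
It also fails if it takes over 210 s, if anything falls off the work surface, if the arm or the gripper's body presses on something with over 40 N, if the wrist force passes 120 N, or if a joint passes its speed limit or range.

## Working session

There is one attempt and no reset: what is moved stays moved. The work goes in short steps, Python scripts to look and compute and a tool call to move; the robot and the scene stay as the last step left them, time stands still between calls to the robot, and variables do not carry over. Pictures are saved under pics/ and viewed, at most 14 in all, crops included, and the job is handed in when it is done.

Besides the shell and the picture viewer there is one more tool, called after "Call:" by a JSON object that holds its "name" and its "arguments", one argument or row to a line. apply_moves: Moves the arm, as the interface text tells. Its arguments: {"type":"object","properties":{"series":{"type":"array","items":{"type":"array","items":{"type":"array","items":{"type":"number"}}}},"grip_force":{"type":"number"}},"required":["series"]}

```bash
mkdir -p pics; ls
python3 - <<'E'
from bench import arm
import cv2
print(arm.observe())
for n in("top","side"):
    d=arm.get_image(n); cv2.imwrite(f"pics/{n}0.png",d["color"][...,::-1]); d.pop("color"); print(n,d)
d=arm.get_image("wrist");d.pop("color");print(d)
E
```

```text
pics
{'time': 0.0, 'q': array([-8.97282833e-01,  4.07996378e-02,  8.37962794e-02, -4.77378621e-04,
       -1.61546652e+00, -3.33649475e-01]), 'joint_vel': array([-0.00078815,  0.00025595, -0.00120852,  0.00085029,  0.00086504,
        0.00063329]), 'joint_efforts': array([-3.87054542e-04, -3.68180323e+01,  3.47408330e+01,  6.93224698e+00,
       -5.31806174e-03,  2.07460511e-05]), 'tool_pos': array([ 0.19997541, -0.56538563,  0.24927503]), 'eef_rot': array([-1.94941448e-04, -1.69125583e-01,  9.85594125e-01,  8.47970750e-04]), 'ft_force': array([ 0.42602019, -0.19780075,  0.01783319]), 'moment': array([-0.01019162,  0.02707972, -0.02150134]), 'grip_force': 0.0, 'finger_gap': 0.08530989931095005}
top {'fovy': 42.127320468843514, 'cx': 252.7610604412911, 'cy': 194.50729270193528, 'dist_coeffs': array([0.01534873, 0.        , 0.        , 0.        , 0.        ]), 'origin': array([0.38556332, 0.00813265, 1.69793695]), 'attitude': array([ 0.04485447, -0.69913568,  0.71197443, -0.04785181])}
side {'fovy': 42.73447916705359, 'cx': 260.81182937170144, 'cy': 199.88562522790662, 'dist_coeffs': array([-0.05348618,  0.        ,  0.        ,  0.        ,  0.        ]), 'origin': array([0.1509572 , 0.72372115, 1.09126956]), 'attitude': array([ 0.09402961, -0.24627246,  0.90506609, -0.33371198])}
{'fovy': 66.96851845769577, 'cx': 254.43123488383995, 'cy': 190.87426542339483, 'dist_coeffs': array([-0.00253094,  0.        ,  0.        ,  0.        ,  0.        ]), 'hand_eye': array([[ 3.10861062e-04, -9.64862732e-01, -2.62754281e-01,
         6.64638328e-02],
       [ 9.99999950e-01,  3.15392715e-04,  2.49296402e-05,
         9.01515406e-04],
       [ 5.88171051e-05, -2.62754275e-01,  9.64862782e-01,
        -1.23240004e-01],
       [ 0.00000000e+00,  0.00000000e+00,  0.00000000e+00,
         1.00000000e+00]])}
```

View pics/top0.png

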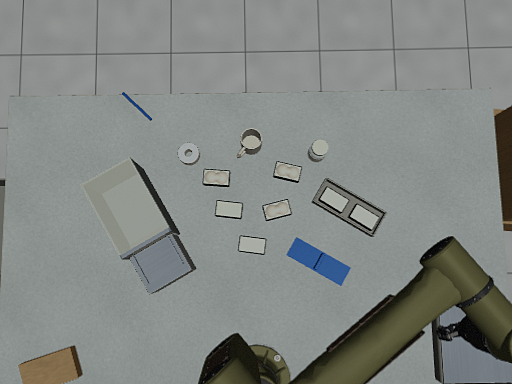

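View pics/side0.png

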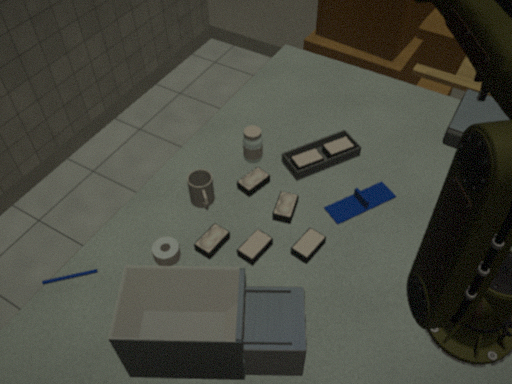

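The top view shows five loose packs. Three look blown: (216,177), (288,171) and (277,210). Two look flat: (229,209) and (252,245). The sheet is at (318,261), the crate at (349,207) and the bin shelf at (163,262). Next I'll write the helpers and measure.

```bash
cat > h.py <<'E'
from bench import arm
import numpy as np, cv2
from scipy.spatial.transform import Rotation as R
Q=lambda q:R.from_quat([q[1],q[2],q[3],q[0]])
def shot(n,save=None):
    s=arm.observe(); d=arm.get_image(n); d["bgr"]=d["color"][...,::-1].copy()
    h,w=d["bgr"].shape[:2]; f=h/2/np.tan(np.radians(d["fovy"])/2)
    d["K"]=np.array([[f,0,d["cx"]],[0,f,d["cy"]],[0,0,1]])
    if n=="wrist":
        T=np.eye(4);T[:3,:3]=Q(s["eef_rot"]).as_matrix();T[:3,3]=s["tool_pos"]
        T=T@d["hand_eye"]; d["R"],d["t"]=T[:3,:3],T[:3,3]
    else: d["R"],d["t"]=Q(d["attitude"]).as_matrix(),np.array(d["origin"])
    if save: cv2.imwrite(f"pics/{save}.png",d["bgr"])
    return d
def ray(d,uv,z):
    uv=np.array(uv,float).reshape(-1,1,2)
    p=cv2.undistortPoints(uv,d["K"],d["dist_coeffs"]).reshape(-1,2)
    v=np.c_[p,np.ones(len(p))]@d["R"].T
    return d["t"]+v*((z-d["t"][2])/v[:,2])[:,None]
def px(d,P):
    Rc=d["R"].T
    return cv2.projectPoints(np.array(P,float).reshape(-1,3),cv2.Rodrigues(Rc)[0],-Rc@d["t"],d["K"],d["dist_coeffs"])[0].reshape(-1,2)
def rects(d,mask,z,amin=.001,amax=.02):
    "rects on plane z: centre, (long,short), yaw deg of long side (-90..90), mean px"
    out=[]
    for c in cv2.findContours(mask,cv2.RETR_EXTERNAL,cv2.CHAIN_APPROX_NONE)[0]:
        if len(c)<20: continue
        P=ray(d,c,z)[:,:2]; 
        (x,y),(a,b),t=cv2.minAreaRect((P*1000).astype(np.float32))
        if a<b: a,b,t=b,a,t+90
        if amin*1e6<a*b<amax*1e6: out.append((round(x),round(y),round(a),round(b),round((t+90)%180-90),c.reshape(-1,2).mean(0).round().tolist()))
    return out
def white(d,v=150):
    h=cv2.cvtColor(d["bgr"],cv2.COLOR_BGR2HSV)
    m=cv2.inRange(d["bgr"],(v,v,v),(255,255,255)); return m
def blue(d): return cv2.inRange(cv2.cvtColor(d["bgr"],cv2.COLOR_BGR2HSV),(100,140,50),(125,255,255))
def go(x,y,z,yaw=None):
    "shift mm, turn deg; yaw = world direction (deg) of tool y (closing line), mod 180"
    s=arm.observe(); M=Q(s["eef_rot"]).as_matrix()
    d=M.T@(np.array([x,y,z])/1000-s["tool_pos"])*1000
    cur=np.degrees(np.arctan2(M[1,1],M[0,1])); t=0 if yaw is None else -((yaw-cur+90)%180-90)
    print("go",(x,y,z,yaw),"->",d.round(1).tolist(),"turn",round(t,1),"curyaw",round(cur,1),"q6",round(np.degrees(s["q"][5])), "t",round(s["time"],1))
E
python3 - <<'E'
from h import *
d=shot("top")
print(px(d,[[0,0,0]]))
g=cv2.cvtColor(d["bgr"],cv2.COLOR_BGR2GRAY); print(g[209,229],g[177,216],g[209,245],g[220,180])
for v in(190,):
  for r in rects(d,white(d,v),.03,.0005): print(r)
print("sheet",rects(d,blue(d),.004))
print("dark",rects(d,cv2.inRange(g,0,100),.038,.01,.04))
print("shelf",ray(d,[[152,292],[195,268],[133,258],[176,232]],.14).round(3).tolist(), "jar mug roll",ray(d,[[317,153],[251,143],[188,154]],.05).round(3).tolist())
big=cv2.resize(d["bgr"][120:330,70:400],None,fx=2.4,fy=2.4,interpolation=cv2.INTER_CUBIC)
cv2.imwrite("pics/topz.png",big); go(400,0,300,90)
E
```

```text
[[255.83963051 379.35913335]]
170 171 143 147
sheet [(380, -217, 207, 68, 59, [318.0, 261.0]), (930, 400, 140, 7, 46, [137.0, 106.0])]
dark [(92, 645, 201, 90, 77, [57.0, 357.0]), (380, -212, 204, 68, 59, [318.0, 261.0]), (557, -321, 235, 100, 58, [348.0, 207.0]), (699, -847, 398, 58, -5, [505.0, 164.0])]
shelf [[0.295, 0.314, 0.14], [0.365, 0.182, 0.14], [0.4, 0.374, 0.14], [0.477, 0.241, 0.14]] jar mug roll [[0.74, -0.22, 0.05], [0.779, 0.002, 0.05], [0.744, 0.215, 0.05]]
go (400, 0, 300, 90) -> [-377.1, 466.6, -49.9] turn 19.5 curyaw 109.5 q6 -19 t 0.2
```

View pics/topz.png

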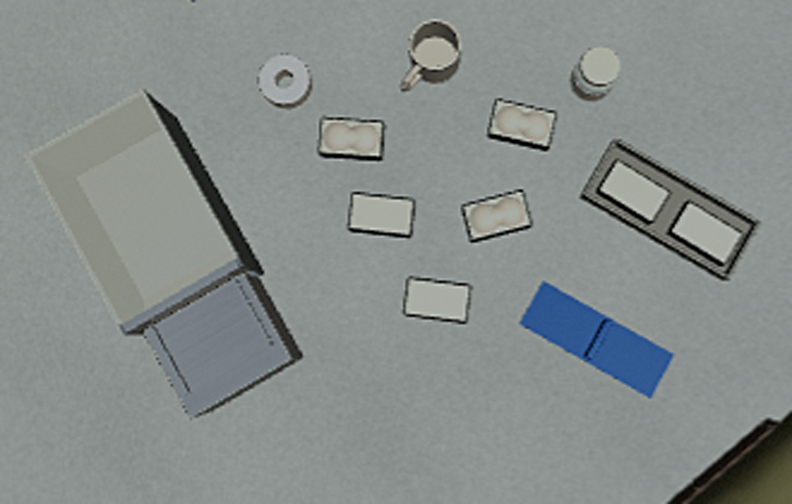

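The zoomed view confirms three blown packs with pinkish domes and two with flat lids. I'll go to the sheet first.

Run:
```python
from h import *
d=shot("top")
for n,p in dict(B1=(216.2,177.5),B2=(287.5,171.7),B3=(277,209.6),S1=(228.8,209.2),S2=(252,245)).items(): print(n,(ray(d,p,.03)*1000).round(),np.linalg.norm(ray(d,p,.03)[0,:2]).round(3))
go(380,-217,250,59)
```

```text
B1 [[666. 122.  30.]] 0.677
B2 [[ 682. -120.   30.]] 0.692
B3 [[553. -82.  30.]] 0.559
S1 [[557.  80.  30.]] 0.563
S2 [[436.   5.  30.]] 0.436
go (380, -217, 250, 59) -> [-285.9, 268.6, 0.0] turn 50.5 curyaw 109.5 q6 -19 t 0.2
```

Call:
{"name": "apply_moves", "arguments": {
  "series": [
    [[-286,269,0,50.5,85],[-286,269,0,50.5,85],[-286,269,0,50.5,85],[-286,269,0,50.5,85],[-286,269,0,50.5,85],[-286,269,0,50.5,85],[-286,269,0,50.5,85],[-286,269,0,50.5,85]]
  ]
}}

```text
time: 1.25
tool_pos: [0.3813, -0.2137, 0.2502]
eef_rot: [0.0, 0.264, 0.964, 0.0]
ft_force: [-0.0, -0.4, 1.1]
finger_gap: 0.0851
grip_force: 0.0
```

Run:
```python
from h import *
d=shot("wrist","w1"); print(rects(d,blue(d),.004,.0003)); print(arm.observe()["tool_pos"]); go(380,-217,250,59)
```

```text
[(381, -217, 209, 71, 59, [251.0, 164.0])]
[ 0.38062545 -0.21519256  0.25035396]
go (380, -217, 250, 59) -> [-0.4, -1.9, 0.4] turn 0.2 curyaw 59.2 q6 -118 t 1.3
```

View pics/w1.png

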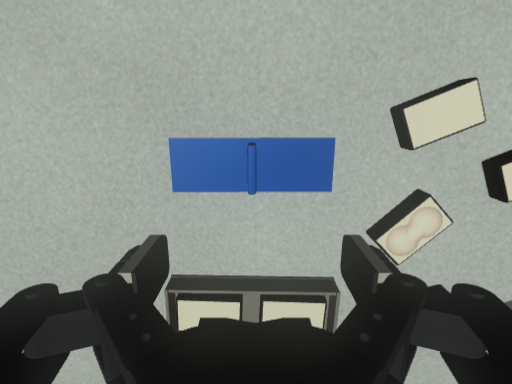

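The wrist view has the sheet centred at (251,164) with its rib upright, and the crate just below it. I'll descend and grip the rib.

Call:
{"name": "apply_moves", "arguments": {
  "series": [
    [[0,-1.5,110,0,45],[0,-1.5,200,0,45],[0,-1.5,222,0,45],[0,-1.5,222,0,45],[0,-1.5,222,0,45],[0,-1.5,222,0,0],[0,-1.5,222,0,0],[0,-1.5,222,0,0]]
  ],
  "grip_force": 40
}}

```text
time: 2.3
tool_pos: [0.3804, -0.2185, 0.0305]
eef_rot: [0.002, 0.267, 0.964, -0.0]
ft_force: [-1.3, 0.0, 6.2]
finger_gap: 0.0091
grip_force: 40.8
```

Call:
{"name": "apply_moves", "arguments": {
  "series": [
    [[0,0,0,0,0],[0,0,0,0,0],[0,0,-60,0,0],[0,0,-120,0,0],[0,0,-120,0,0],[0,0,-120,0,0]]
  ]
}}

```text
time: 3.05
tool_pos: [0.3791, -0.2176, 0.1479]
eef_rot: [-0.0, 0.267, 0.964, 0.001]
ft_force: [0.0, 0.0, -1.7]
finger_gap: 0.0094
grip_force: 39.8
```

Run:
```python
from h import *
d=shot("wrist","w2"); print(arm.observe()["tool_pos"],arm.observe()["finger_gap"]); go(557,-321,150,58)
# crate outer dark
t=shot("top"); g=cv2.cvtColor(t["bgr"],cv2.COLOR_BGR2GRAY)
print(rects(t,cv2.inRange(g,0,110),.038,.01,.04))
```

```text
[ 0.37864801 -0.21762944  0.14702403] 0.009218574166963254
go (557, -321, 150, 58) -> [-206.1, 3.4, -3.4] turn 1.0 curyaw 59.0 q6 -118 t 3.1
[(54, 653, 180, 100, -73, [57.0, 358.0]), (558, -321, 235, 101, 58, [349.0, 206.0]), (701, -847, 401, 58, -5, [505.0, 163.0]), (1091, -316, 171, 75, 75, [336.0, 50.0])]
```

View pics/w2.png

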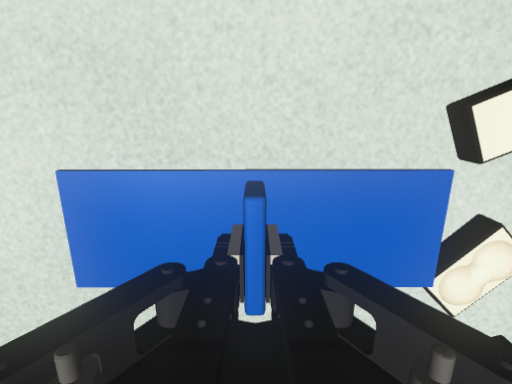

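The sheet is held squarely by its rib, which is at columns 245-265. I'll overshoot the crate so the wrist camera sees it past the sheet.

Call:
{"name": "apply_moves", "arguments": {
  "series": [
    [[0,0,-50,0,0],[-130,3,-53,1,0],[-262,3,-53,1,0],[-262,3,-53,1,0],[-262,3,-53,1,0],[-262,3,-53,1,0],[-262,3,-53,1,0],[-262,3,-53,1,0]]
  ]
}}

```text
time: 4.15
tool_pos: [0.6047, -0.3502, 0.201]
eef_rot: [-0.0, 0.276, 0.961, -0.0]
ft_force: [-0.9, 0.9, -0.8]
finger_gap: 0.0092
grip_force: 39.7
```

Run:
```python
from h import *
d=shot("wrist","w3"); print(arm.observe()["tool_pos"]); g=cv2.cvtColor(d["bgr"],cv2.COLOR_BGR2GRAY)
print(rects(d,blue(d),arm.observe()["tool_pos"][2]-.0265,.0003))
go(557,-321,200,58)
```

```text
[ 0.60472294 -0.3501628   0.20185695]
[(610, -353, 208, 88, 58, [252.0, 233.0])]
go (557, -321, 200, 58) -> [55.9, -0.6, 1.8] turn -0.0 curyaw 58.0 q6 -108 t 4.2
```

View pics/w3.png

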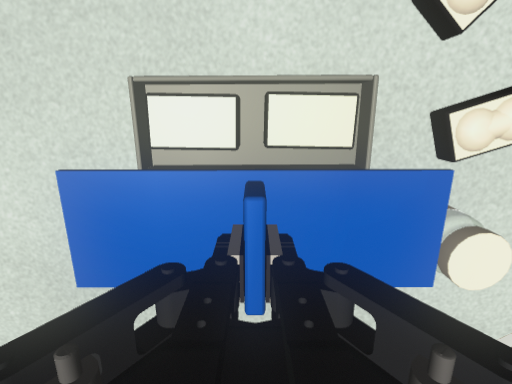

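Run:
```python
from h import *
d=shot("wrist"); s=arm.observe(); M=Q(s["eef_rot"]).as_matrix()
T=lambda uv,z:((ray(d,uv,z)-s["tool_pos"])@M*1000).round(1)
print("crate top edge",T([[129.5,75.5],[378.5,75.5]],.038).tolist())
print("packs rows",T([[193,93],[193,149],[312,92],[312,148],[147,121],[240,121],[266,121],[358,121]],.035).tolist())
print("sheet",T([[56.5,169.5],[453.5,169.5]],s["tool_pos"][2]-.0265).tolist())
print("sheet bottom rear",T([[77,288],[434,288]],s["tool_pos"][2]-.0265).tolist())
```

```text
crate top edge [[99.7, -115.2, 164.1], [99.8, 115.3, 164.2]]
packs rows [[84.5, -57.9, 167.2], [31.5, -60.8, 167.2], [85.5, 55.0, 167.2], [32.5, 57.8, 167.3], [58.7, -104.0, 167.2], [58.7, -13.6, 167.2], [58.7, 11.7, 167.2], [58.7, 101.2, 167.3]]
sheet [[38.1, -103.1, 26.4], [38.1, 104.6, 26.5]]
sheet bottom rear [[-32.6, -103.8, 26.5], [-32.7, 105.9, 26.6]]
```

Call:
{"name": "apply_moves", "arguments": {
  "series": [
    [[51,-1,0,0,0],[51,-1,0,0,0],[51,-1,60,0,0],[51,-1,110,0,0],[51,-1,125,0,0],[51,-1,134,0,0],[51,-1,134,0,0],[51,-1,134,0,0]]
  ]
}}

```text
time: 5.25
tool_pos: [0.5625, -0.3247, 0.0695]
eef_rot: [0.002, 0.276, 0.961, -0.0]
ft_force: [0.9, 0.3, -0.9]
finger_gap: 0.0095
grip_force: 39.7
```

Call:
{"name": "apply_moves", "arguments": {
  "series": [
    [[0,0,1,0,0],[0,0,1,0,25],[0,0,1,0,25],[0,0,1,0,25],[0,0,-60,0,30],[0,0,-120,0,60],[0,0,-160,0,85],[0,0,-160,0,85]]
  ]
}}

```text
time: 6.25
tool_pos: [0.5627, -0.3251, 0.2325]
eef_rot: [0.004, 0.276, 0.961, -0.0]
ft_force: [0.3, 0.9, -0.8]
finger_gap: 0.0825
grip_force: 0.0
```

Run:
```python
from h import *
d=shot("wrist","w4"); print(arm.observe()["tool_pos"]); 
print(rects(d,blue(d),.039,.0003)); go(553,-82,250)
```

```text
[ 0.56206148 -0.32448692  0.22933647]
[(562, -324, 210, 75, 58, [255.0, 169.0])]
go (553, -82, 250, None) -> [136.2, 200.8, -20.9] turn 0 curyaw 58.0 q6 -110 t 6.3
```

View pics/w4.png

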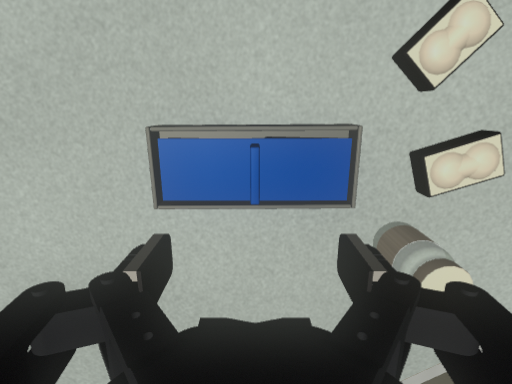

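The sheet lies flat in the crate, centred near (255,169). Next I'll go above blown pack B3.

Call:
{"name": "apply_moves", "arguments": {
  "series": [
    [[136,201,-20,-9,85],[136,201,-20,-9,85],[136,201,-20,-9,85],[136,201,-20,-9,85],[136,201,-20,-9,85],[136,201,-20,-9,85]]
  ]
}}

```text
time: 7.05
tool_pos: [0.5525, -0.0816, 0.2462]
eef_rot: [-0.001, 0.199, 0.98, -0.0]
ft_force: [-0.7, -0.1, 0.9]
finger_gap: 0.0847
grip_force: 0.0
```

Run:
```python
from h import *
d=shot("wrist","w5"); b=d["bgr"].astype(int)
p=px(d,[[.553,-.082,.035]])[0].round().astype(int);print(p,b[p[1],p[0]],b[60,60],b[p[1]-40:p[1]+40:8,p[0]].tolist())
for th in(12,18,25):
  m=((b[...,2]-b[...,0]>th)&(b[...,2]>120)).astype(np.uint8)*255
  print(th,[r for r in rects(d,m,.03) if 60<r[2]<110])
```

```text
[254 172] [177 193 188] [149 158 151] [[154, 163, 156], [155, 165, 157], [154, 172, 168], [152, 174, 183], [160, 183, 189], [177, 193, 188], [150, 171, 180], [140, 160, 168], [146, 167, 163], [151, 160, 152]]
12 [(684, -118, 84, 49, 76, [268.0, 272.0]), (668, 125, 84, 48, 85, [448.0, 191.0]), (554, -79, 84, 48, -76, [257.0, 170.0]), (558, 83, 84, 49, 83, [390.0, 119.0]), (438, 12, 73, 48, 81, [287.0, 41.0])]
18 [(684, -118, 83, 47, 76, [268.0, 272.0]), (668, 125, 84, 48, 85, [448.0, 191.0]), (555, -79, 82, 45, -76, [259.0, 171.0]), (558, 83, 84, 48, 83, [390.0, 119.0])]
25 [(684, -120, 76, 42, 76, [267.0, 272.0]), (668, 125, 82, 45, 84, [454.0, 189.0]), (553, -80, 76, 40, -77, [256.0, 170.0])]
```

```bash
cat >> h.py <<'E'
def packs(d,th=12):
    b=d["bgr"].astype(int); m=((b[...,2]-b[...,0]>th)&(b[...,2]>120)).astype(np.uint8)*255
    return [r for r in rects(d,m,.03) if 60<r[2]<110]
E
python3 - <<'E'
from h import *
print(np.degrees(arm.observe()["q"]).round()); go(554,-79,130,14)
E
```

```text
[  12.   -4.   -2.   -0.  -92. -125.]
go (554, -79, 130, 14) -> [-0.2, 3.7, 116.2] turn 52.9 curyaw 66.9 q6 -125 t 7.1
```

Call:
{"name": "apply_moves", "arguments": {
  "series": [
    [[0,4,50,-85,80],[0,4,100,-85,80],[0,4,100,-85,80],[0,4,100,-85,80],[0,4,100,-85,80],[0,4,100,-85,80],[0,4,100,-85,80],[0,4,100,-85,80]]
  ]
}}

```text
time: 8.1
tool_pos: [0.554, -0.0797, 0.1464]
eef_rot: [-0.001, -0.516, 0.856, 0.0]
ft_force: [0.0, -0.2, 0.5]
finger_gap: 0.0802
grip_force: 0.0
```

Call:
{"name": "apply_moves", "arguments": {
  "series": [
    [[0,0,0,-42,80],[0,0,0,-42,80],[0,0,0,-42,80],[0,0,0,-42,80],[0,0,0,-42,80]]
  ]
}}

```text
time: 8.72
tool_pos: [0.5541, -0.0794, 0.1466]
eef_rot: [0.0, 0.787, -0.617, -0.0]
ft_force: [0.2, -0.4, -0.4]
finger_gap: 0.0799
grip_force: 0.0
```

Run:
```python
from h import *
d=shot("wrist","w6");print(packs(d),arm.observe()["tool_pos"]); go(554,-79,20,14)
```

```text
[(554, -79, 84, 48, -76, [254.0, 189.0]), (684, -118, 84, 48, 76, [107.0, 105.0])] [ 0.5541233  -0.07919671  0.14668575]
go (554, -79, 20, 14) -> [-0.2, -0.1, 126.7] turn -0.3 curyaw -166.3 q6 1 t 8.8
```

Call:
{"name": "apply_moves", "arguments": {
  "series": [
    [[0,0,60,0,80],[0,0,115,0,80],[0,0,126,0,80],[0,0,126,0,80],[0,0,126,0,40],[0,0,126,0,40],[0,0,126,0,40],[0,0,126,0,40]]
  ],
  "grip_force": 40
}}

```text
time: 9.78
tool_pos: [0.556, -0.078, 0.0241]
eef_rot: [-0.001, 0.788, -0.616, 0.002]
ft_force: [-0.7, 1.0, 6.5]
finger_gap: 0.0531
grip_force: 44.0
```

Call:
{"name": "apply_moves", "arguments": {
  "series": [
    [[0,0,0,0,40],[0,0,-60,0,40],[0,0,-120,0,40],[0,0,-180,0,40],[0,0,-235,0,40],[0,0,-235,0,40]]
  ]
}}

```text
time: 10.52
tool_pos: [0.5559, -0.0784, 0.263]
eef_rot: [-0.003, 0.788, -0.616, 0.004]
ft_force: [-0.0, 0.4, -1.9]
finger_gap: 0.0531
grip_force: 43.3
```

Run:
```python
from h import *
u=np.array([.879,.477])
for k in(-55,-200): p=np.array([444,310])+k*u; go(p[0],p[1],255,118.5)
```

```text
go (np.float64(395.655), np.float64(283.765), 255, 118.5) -> [-390.1, 68.3, 6.5] turn 75.5 curyaw -166.0 q6 1 t 10.5
go (np.float64(268.2), np.float64(214.60000000000002), 255, 118.5) -> [-353.7, 208.7, 5.1] turn 75.5 curyaw -166.0 q6 1 t 10.5
```

Call:
{"name": "apply_moves", "arguments": {
  "series": [
    [[-390,68,-15,75.5,40],[-390,68,-15,75.5,40],[-390,68,-15,75.5,40],[-390,68,-15,75.5,40],[-390,68,-15,75.5,40],[-390,68,-15,75.5,40],[-390,68,-15,75.5,40],[-390,68,-15,75.5,40]]
  ]
}}

```text
time: 11.52
tool_pos: [0.3925, 0.2862, 0.2706]
eef_rot: [-0.001, -0.245, 0.97, 0.0]
ft_force: [0.1, -1.3, -1.8]
finger_gap: 0.053
grip_force: 43.2
```

Run:
```python
from h import *
d=shot("wrist","w7");go(395.7,283.8,255,118.5)
```

```text
go (395.7, 283.8, 255, 118.5) -> [-1.6, -4.2, 15.5] turn -0.7 curyaw 117.8 q6 -122 t 11.6
```

View pics/w7.png

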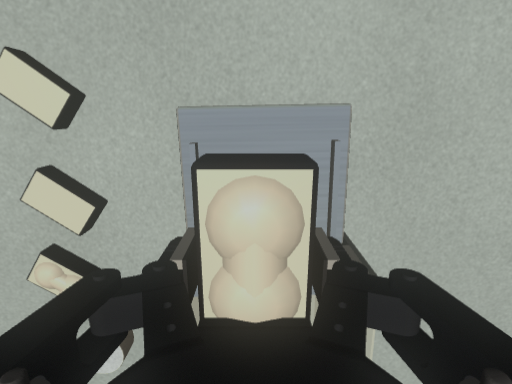

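Run:
```python
from h import *
d=shot("wrist");s=arm.observe(); g=d["bgr"].astype(int)
P=ray(d,[[177,107.5],[351,103.5],[186,233],[345,233]],.14)[:,:2]*1000; print(P.round(1).tolist(), np.linalg.norm(P[0]-P[1]))
e=P[1]-P[0]; e/=np.linalg.norm(e); print(e)
# push dir perpendicular, into bin
u=np.array([-e[1],e[0]]); u=u if u[0]>0 else -u
sill=(P[0]+P[1])/2+130*u; print("u",u,np.degrees(np.arctan2(u[1],u[0])),"sill",sill)
for k in(-55,-118,-14): p=sill+k*u; go(p[0],p[1],162,np.degrees(np.arctan2(u[1],u[0]))+90)
```

```text
[[360.4, 197.4], [289.3, 325.0], [460.7, 251.0], [390.8, 383.7]] 146.07458888640744
[-0.48632628  0.87377729]
u [0.87377729 0.48632628] 29.099403279661633 sill [438.44460022 324.4345689 ]
go (np.float64(390.3868493803773), np.float64(297.68662348679794), 162, np.float64(119.09940327966163)) -> [-3.6, 12.0, 108.6] turn -0.6 curyaw 118.5 q6 -121 t 11.6
go (np.float64(335.3388802337313), np.float64(267.04806782844634), 162, np.float64(119.09940327966163)) -> [59.4, 11.3, 108.7] turn -0.6 curyaw 118.5 q6 -121 t 11.6
go (np.float64(426.2117181900993), np.float64(317.62600097874105), 162, np.float64(119.09940327966163)) -> [-44.6, 12.5, 108.5] turn -0.6 curyaw 118.5 q6 -121 t 11.6
```

Call:
{"name": "apply_moves", "arguments": {
  "series": [
    [[-9,11,50,-0.5,40],[-9,11,90,-0.5,40],[-9,11,102,-0.5,40],[-9,11,106,-0.5,40],[-9,11,106,-0.5,40],[-9,11,106,-0.5,40]]
  ]
}}

```text
time: 12.38
tool_pos: [0.3974, 0.2983, 0.167]
eef_rot: [0.001, -0.25, 0.968, 0.001]
ft_force: [1.0, 0.5, -1.6]
finger_gap: 0.053
grip_force: 43.1
```

Call:
{"name": "apply_moves", "arguments": {
  "series": [
    [[0,0,0,0,65],[0,0,0,0,65],[0,0,-20,0,65],[0,0,-60,0,65],[40,0,-60,0,30],[72,0,-60,0,0],[72,0,-60,0,0],[72,0,-60,0,0]]
  ]
}}

```text
time: 13.38
tool_pos: [0.3342, 0.2633, 0.2265]
eef_rot: [0.001, -0.25, 0.968, 0.001]
ft_force: [1.2, 0.2, -0.2]
finger_gap: -0.0001
grip_force: 0.0
```

Run:
```python
from h import *
d=shot("wrist","w8");go(438,324,165,119)
u=np.array([.874,.486]); p=np.array([438.4,324.4])-122*u; go(*p,163,119)
```

```text
go (438, 324, 165, 119) -> [-120.1, 2.9, 61.1] turn -0.0 curyaw 119.0 q6 -127 t 13.4
go (np.float64(331.772), np.float64(265.10799999999995), 163, 119) -> [1.4, 2.8, 63.0] turn -0.0 curyaw 119.0 q6 -127 t 13.4
```

View pics/w8.png

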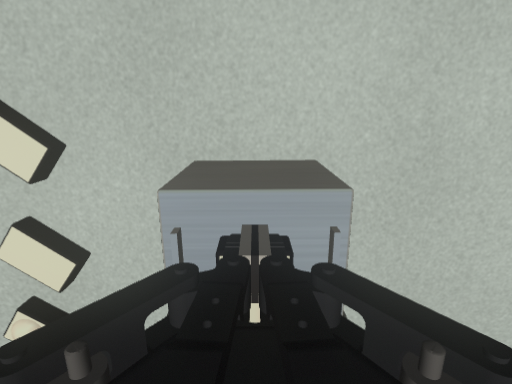

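The shelf is centred in view, with its front edge at row 189, columns 159-353. I'll lower the closed fingers and push.

Call:
{"name": "apply_moves", "arguments": {
  "series": [
    [[0,0,45,0,0],[0,0,62,0,0],[0,0,62,0,0],[-25,0,62,0,0],[-45,0,62,0,0],[-65,0,62,0,0],[-85,0,62,0,0],[-102,0,62,0,0]]
  ]
}}

```text
time: 14.42
tool_pos: [0.4246, 0.3133, 0.1652]
eef_rot: [0.001, -0.25, 0.968, 0.0]
ft_force: [-0.8, -1.0, -0.7]
finger_gap: -0.0
grip_force: 0.0
```

Call:
{"name": "apply_moves", "arguments": {
  "series": [
    [[0,0,0,0,0],[0,0,0,0,0],[30,0,0,0,0],[60,0,-60,0,0],[60,0,-90,0,0]]
  ]
}}

```text
time: 15.05
tool_pos: [0.3699, 0.2827, 0.2573]
eef_rot: [0.002, -0.251, 0.968, 0.001]
ft_force: [0.1, 0.3, 0.2]
finger_gap: -0.0
grip_force: 0.0
```

Run:
```python
from h import *
d=shot("side","s1"); cv2.imwrite("pics/s1z.png",cv2.resize(d["bgr"][200:384,90:330],None,fx=2.5,fy=2.5)); t=shot("top"); print(packs(t,8)); go(668,125,250,175)
```

```text
[(669, 123, 82, 45, 89, [216.0, 176.0]), (684, -121, 81, 42, 75, [287.0, 171.0]), (787, 16, 91, 57, -60, [247.0, 144.0])]
go (668, 125, 250, 175) -> [-182.6, -282.9, 9.8] turn -56.0 curyaw 119.0 q6 -123 t 15.2
```

View pics/s1z.png

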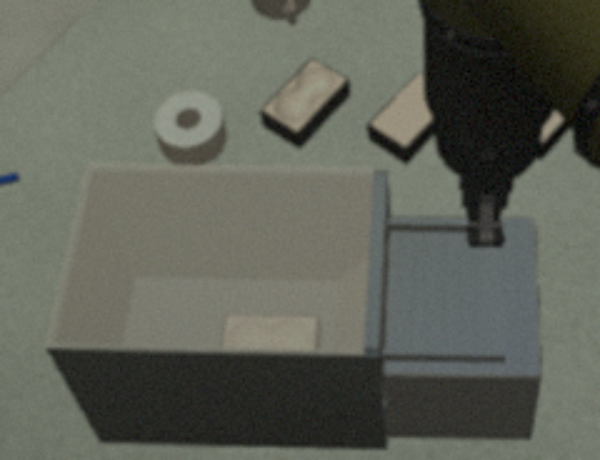

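B3 is in the bin, at (270,330) in this view, and the flap looks shut. Next is B1.

Call:
{"name": "apply_moves", "arguments": {
  "series": [
    [[-183,-283,0,-56,80],[-183,-283,0,-56,80],[-183,-283,0,-56,80],[-183,-283,0,-56,80],[-183,-283,50,-56,80],[-183,-283,90,-56,80],[-183,-283,100,-56,80],[-183,-283,100,-56,80]]
  ]
}}

```text
time: 16.15
tool_pos: [0.6667, 0.1231, 0.1488]
eef_rot: [-0.003, -0.675, 0.738, 0.001]
ft_force: [0.5, 0.1, 0.1]
finger_gap: 0.08
grip_force: 0.0
```

Run:
```python
from h import *
d=shot("wrist","w9");print(packs(d)); go(668,125,21,175)
```

```text
[(668, 124, 83, 48, 85, [252.0, 190.0]), (558, 83, 84, 48, 83, [381.0, 130.0]), (810, 8, 91, 40, 36, [57.0, 64.0])]
go (668, 125, 21, 175) -> [-1.4, -1.0, 131.0] turn -0.1 curyaw 174.9 q6 -32 t 16.2
```

Call:
{"name": "apply_moves", "arguments": {
  "series": [
    [[-1,-1,60,0,80],[-1,-1,118,0,80],[-1,-1,130,0,80],[-1,-1,130,0,80],[-1,-1,130,0,40],[-1,-1,130,0,40],[-1,-1,130,0,40],[-1,-1,130,0,40]]
  ]
}}

```text
time: 17.2
tool_pos: [0.6706, 0.1261, 0.0272]
eef_rot: [0.002, -0.676, 0.737, -0.001]
ft_force: [-2.0, 1.7, 6.8]
finger_gap: 0.0531
grip_force: 44.1
```

Call:
{"name": "apply_moves", "arguments": {
  "series": [
    [[0,0,0,0,40],[0,0,-60,0,40],[0,0,-120,0,40],[0,0,-180,0,40],[0,0,-240,0,40],[0,0,-240,0,40]]
  ]
}}

```text
time: 17.95
tool_pos: [0.6705, 0.1252, 0.2721]
eef_rot: [0.006, -0.675, 0.738, -0.003]
ft_force: [0.9, 1.4, -1.4]
finger_gap: 0.0536
grip_force: 43.5
```

Run:
```python
from h import *
go(397.4,298.3,255,119)
```

```text
go (397.4, 298.3, 255, 119) -> [-148.3, 287.5, 14.4] turn 55.9 curyaw 174.9 q6 -32 t 17.9
```

Call:
{"name": "apply_moves", "arguments": {
  "series": [
    [[-148,288,0,56,40],[-148,288,0,56,40],[-148,288,0,56,40],[-148,288,0,56,40],[-148,288,0,56,40],[-148,288,0,56,40],[-148,288,0,56,40],[-148,288,0,56,40]]
  ]
}}

```text
time: 18.95
tool_pos: [0.395, 0.2979, 0.2633]
eef_rot: [0.0, -0.251, 0.968, 0.0]
ft_force: [0.1, 0.6, -1.8]
finger_gap: 0.0531
grip_force: 43.5
```

Run:
```python
from h import *
go(397.4,298.3,169,119)
```

```text
go (397.4, 298.3, 169, 119) -> [-2.3, -0.8, 94.3] turn 0.0 curyaw 119.0 q6 -121 t 18.9
```

Call:
{"name": "apply_moves", "arguments": {
  "series": [
    [[-2,-1,50,0,40],[-2,-1,80,0,40],[-2,-1,92,0,40],[-2,-1,95,0,40],[-2,-1,95,0,40],[-2,-1,95,0,40]]
  ]
}}

```text
time: 19.7
tool_pos: [0.3977, 0.2985, 0.1697]
eef_rot: [0.001, -0.25, 0.968, 0.001]
ft_force: [0.0, -1.0, -2.0]
finger_gap: 0.053
grip_force: 43.4
```

Call:
{"name": "apply_moves", "arguments": {
  "series": [
    [[0,0,0,0,65],[0,0,0,0,65],[0,0,-20,0,65],[0,0,-60,0,65],[40,0,-60,0,30],[72,0,-60,0,0],[72,0,-60,0,0],[72,0,-60,0,0]]
  ]
}}

```text
time: 20.7
tool_pos: [0.3345, 0.2636, 0.2296]
eef_rot: [0.001, -0.25, 0.968, 0.001]
ft_force: [-0.1, 0.1, 0.4]
finger_gap: -0.0002
grip_force: 0.0
```

Call:
{"name": "apply_moves", "arguments": {
  "series": [
    [[0,0,45,0,0],[0,0,64,0,0],[0,0,64,0,0],[-25,0,64,0,0],[-45,0,64,0,0],[-65,0,64,0,0],[-85,0,64,0,0],[-102,0,64,0,0]]
  ]
}}

```text
time: 21.7
tool_pos: [0.425, 0.3135, 0.1663]
eef_rot: [0.001, -0.25, 0.968, 0.0]
ft_force: [-0.3, 0.2, -0.4]
finger_gap: 0.0001
grip_force: 0.0
```

Call:
{"name": "apply_moves", "arguments": {
  "series": [
    [[0,0,0,0,0],[0,0,0,0,0],[30,0,0,0,0],[60,0,-60,0,0],[60,0,-90,0,0]]
  ]
}}

```text
time: 22.32
tool_pos: [0.3702, 0.2829, 0.2583]
eef_rot: [0.002, -0.251, 0.968, 0.001]
ft_force: [0.1, 0.6, 0.6]
finger_gap: 0.0001
grip_force: 0.0
```

Run:
```python
from h import *
d=shot("side","s2"); cv2.imwrite("pics/s2z.png",cv2.resize(d["bgr"][120:384,90:370],None,fx=2,fy=2)); t=shot("top"); print(packs(t,8)); go(684,-118,250,166)
```

```text
[(613, 418, 79, 42, 29, [128.0, 195.0]), (685, -119, 78, 43, 76, [287.0, 171.0]), (787, 16, 91, 57, -60, [247.0, 144.0])]
go (684, -118, 250, 166) -> [-78.3, -503.2, 9.2] turn -47.0 curyaw 119.0 q6 -123 t 22.4
```

View pics/s2z.png

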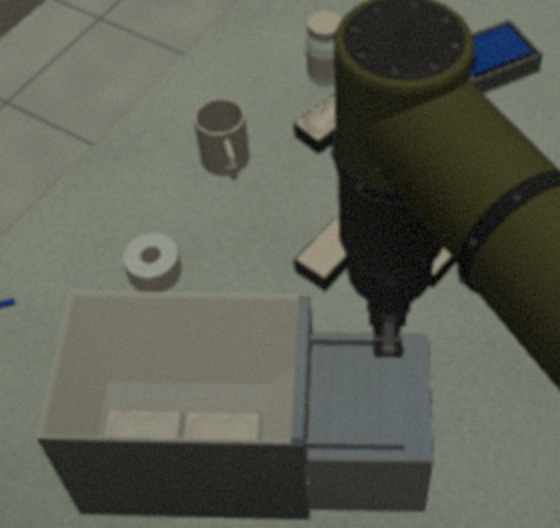

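Two blown packs are in the bin. Last is B2.

Call:
{"name": "apply_moves", "arguments": {
  "series": [
    [[-78,-503,0,-47,80],[-78,-503,0,-47,80],[-78,-503,0,-47,80],[-78,-503,0,-47,80],[-78,-503,0,-47,80],[-78,-503,0,-47,80],[-78,-503,0,-47,80],[-78,-503,0,-47,80]]
  ]
}}

```text
time: 23.42
tool_pos: [0.6497, -0.0761, 0.2545]
eef_rot: [0.0, -0.616, 0.788, -0.0]
ft_force: [0.4, 0.7, 0.2]
finger_gap: 0.08
grip_force: 0.0
```

Call:
{"name": "apply_moves", "arguments": {
  "series": [
    [[0,0,0,0,80],[0,0,60,0,80],[0,0,90,0,80],[0,0,90,0,80],[0,0,90,0,80]]
  ]
}}

```text
time: 24.05
tool_pos: [0.6496, -0.0741, 0.167]
eef_rot: [0.001, -0.616, 0.788, -0.001]
ft_force: [-1.2, -0.8, 0.8]
finger_gap: 0.08
grip_force: 0.0
```

Run:
```python
from h import *
d=shot("wrist","w10");print(packs(d)); go(684,-118,21,166)
```

```text
[(438, 6, 84, 47, 82, [489.0, 213.0]), (684, -118, 84, 48, 76, [206.0, 143.0])]
go (684, -118, 21, 166) -> [34.4, -43.2, 146.6] turn 0.0 curyaw 166.0 q6 -25 t 24.1
```

Call:
{"name": "apply_moves", "arguments": {
  "series": [
    [[34,-43,0,0,80],[34,-43,30,0,80],[34,-43,90,0,80],[34,-43,135,0,80],[34,-43,146,0,80],[34,-43,146,0,80],[34,-43,146,0,40],[34,-43,146,0,40]]
  ]
}}

```text
time: 25.1
tool_pos: [0.6842, -0.1178, 0.0217]
eef_rot: [0.002, -0.616, 0.788, -0.002]
ft_force: [-0.7, 0.8, 5.7]
finger_gap: 0.0533
grip_force: 42.9
```

Call:
{"name": "apply_moves", "arguments": {
  "series": [
    [[0,0,0,0,40],[0,0,0,0,40],[0,0,0,0,40],[0,0,-60,0,40],[0,0,-120,0,40],[0,0,-180,0,40],[0,0,-240,0,40],[0,0,-240,0,40]]
  ]
}}

```text
time: 26.1
tool_pos: [0.684, -0.1185, 0.2668]
eef_rot: [0.005, -0.615, 0.788, -0.004]
ft_force: [0.9, -0.8, -1.7]
finger_gap: 0.0534
grip_force: 43.2
```

Run:
```python
from h import *
go(397.4,298.3,260,119)
```

```text
go (397.4, 298.3, 260, 119) -> [-334.7, 379.2, 3.0] turn 47.0 curyaw 166.0 q6 -21 t 26.1
```

Call:
{"name": "apply_moves", "arguments": {
  "series": [
    [[-335,379,0,47,40],[-335,379,0,47,40],[-335,379,0,47,40],[-335,379,0,47,40],[-335,379,0,47,40],[-335,379,0,47,40],[-335,379,0,47,40],[-335,379,0,47,40]]
  ]
}}

```text
time: 27.1
tool_pos: [0.4047, 0.2853, 0.2583]
eef_rot: [0.0, -0.25, 0.968, 0.0]
ft_force: [0.5, 2.0, -1.8]
finger_gap: 0.0533
grip_force: 43.0
```

Call:
{"name": "apply_moves", "arguments": {
  "series": [
    [[0,0,0,0,40],[0,0,0,0,40]]
  ]
}}

```text
time: 27.35
tool_pos: [0.4062, 0.284, 0.2583]
eef_rot: [-0.0, -0.251, 0.968, 0.0]
ft_force: [1.1, -0.8, -1.0]
finger_gap: 0.0531
grip_force: 43.1
```

Run:
```python
from h import *
go(397.4,298.3,165,119)
```

```text
go (397.4, 298.3, 165, 119) -> [0.8, 16.8, 93.3] turn 0.0 curyaw 119.0 q6 -119 t 27.4
```

Call:
{"name": "apply_moves", "arguments": {
  "series": [
    [[1,17,0,0,40],[1,17,50,0,40],[1,17,80,0,40],[1,17,92,0,40],[1,17,94,0,40],[1,17,94,0,40],[1,17,94,0,40]]
  ]
}}

```text
time: 28.22
tool_pos: [0.3977, 0.2988, 0.1657]
eef_rot: [0.001, -0.25, 0.968, 0.001]
ft_force: [-0.6, 0.1, -2.0]
finger_gap: 0.0535
grip_force: 43.1
```

Call:
{"name": "apply_moves", "arguments": {
  "series": [
    [[0,0,0,0,65],[0,0,0,0,65],[0,0,-20,0,65],[0,0,-60,0,65],[40,0,-60,0,30],[72,0,-60,0,0],[72,0,-60,0,0],[72,0,-60,0,0]]
  ]
}}

```text
time: 29.22
tool_pos: [0.3346, 0.2639, 0.2256]
eef_rot: [0.001, -0.25, 0.968, 0.001]
ft_force: [-1.1, -0.3, 0.1]
finger_gap: -0.0001
grip_force: 0.0
```

Call:
{"name": "apply_moves", "arguments": {
  "series": [
    [[0,0,45,0,0],[0,0,60,0,0],[0,0,60,0,0],[-25,0,60,0,0],[-45,0,60,0,0],[-65,0,60,0,0],[-85,0,60,0,0],[-102,0,60,0,0]]
  ]
}}

```text
time: 30.22
tool_pos: [0.4251, 0.3138, 0.1664]
eef_rot: [0.001, -0.25, 0.968, 0.0]
ft_force: [-0.1, 0.3, 0.8]
finger_gap: 0.0002
grip_force: 0.0
```

Call:
{"name": "apply_moves", "arguments": {
  "series": [
    [[0,0,0,0,0],[0,0,0,0,0],[30,0,0,0,0],[60,0,-60,0,0],[60,0,-90,0,0]]
  ]
}}

```text
time: 30.85
tool_pos: [0.3703, 0.2832, 0.2584]
eef_rot: [0.002, -0.251, 0.968, 0.001]
ft_force: [-0.6, 0.7, -0.3]
finger_gap: -0.0001
grip_force: 0.0
```

Run:
```python
from h import *
d=shot("side","s3"); cv2.imwrite("pics/s3z.png",cv2.resize(d["bgr"][120:384,90:370],None,fx=2,fy=2)); go(558,83,250,173)
```

```text
go (558, 83, 250, 173) -> [-65.5, -266.2, 12.7] turn -54.0 curyaw 119.0 q6 -123 t 30.9
```

View pics/s3z.png

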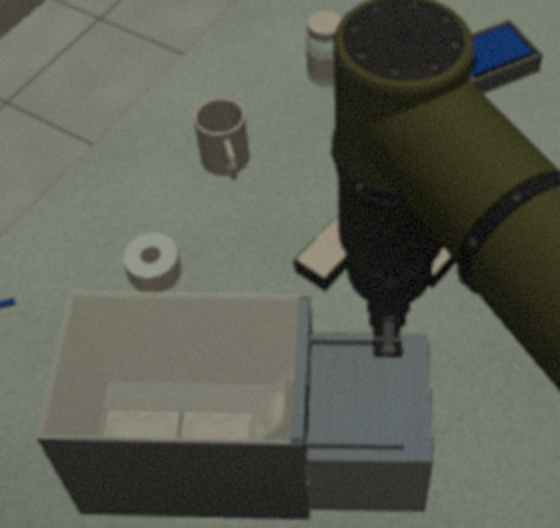

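B2 went in but seems to be leaning just behind the lintel, near (280,400). I'll check the bin from above.

Run:
```python
from h import *
go(560,330,330,173)
```

```text
go (560, 330, 330, 173) -> [-187.9, -50.9, -65.3] turn -54.0 curyaw 119.0 q6 -123 t 30.9
```

Call:
{"name": "apply_moves", "arguments": {
  "series": [
    [[-10,0,-60,-20,80],[-188,-51,-70,-54,80],[-188,-51,-70,-54,80],[-188,-51,-70,-54,80],[-188,-51,-70,-54,80],[-188,-51,-70,-54,80],[-188,-51,-70,-54,80],[-188,-51,-70,-54,80]]
  ]
}}

```text
time: 31.9
tool_pos: [0.5595, 0.3302, 0.3264]
eef_rot: [0.002, -0.662, 0.75, 0.0]
ft_force: [-0.2, -0.1, 0.3]
finger_gap: 0.0803
grip_force: 0.0
```

Run:
```python
from h import *
d=shot("wrist","w11"); go(558,83,250,173)
```

```text
go (558, 83, 250, 173) -> [245.7, -28.9, 75.6] turn -0.1 curyaw 172.9 q6 -55 t 31.9
```

View pics/w11.png

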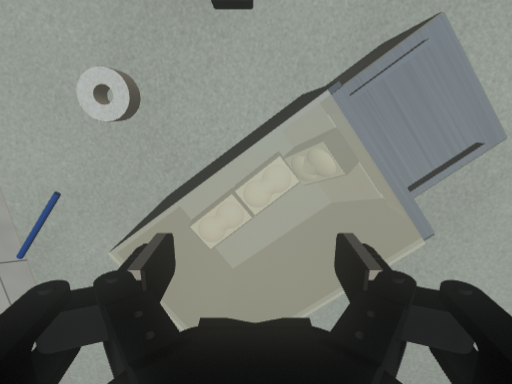

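The third pack lies tilted inside at (318,165), clear of the lintel, so all the blown packs are in. Now sound pack S1.

Call:
{"name": "apply_moves", "arguments": {
  "series": [
    [[246,-29,0,0,80],[246,-29,0,0,80],[246,-29,0,0,80],[246,-29,0,0,80],[246,-29,60,0,80],[246,-29,120,0,80],[246,-29,176,0,80],[246,-29,176,0,80]]
  ]
}}

```text
time: 32.95
tool_pos: [0.5561, 0.0819, 0.1443]
eef_rot: [-0.004, -0.662, 0.749, 0.002]
ft_force: [-0.2, -1.0, 0.9]
finger_gap: 0.0798
grip_force: 0.0
```

Run:
```python
from h import *
d=shot("wrist","w12");print(packs(d)); go(558,83,21,173)
```

```text
[(558, 83, 84, 48, 83, [251.0, 191.0]), (437, 7, 84, 48, 82, [392.0, 74.0])]
go (558, 83, 21, 173) -> [-0.9, 0.3, 127.7] turn -0.0 curyaw 173.0 q6 -36 t 33.0
```

Call:
{"name": "apply_moves", "arguments": {
  "series": [
    [[-1,0,60,0,80],[-1,0,112,0,80],[-1,0,126,0,80],[-1,0,126,0,80],[-1,0,126,0,40],[-1,0,126,0,40],[-1,0,126,0,40],[-1,0,126,0,40]]
  ]
}}

```text
time: 34.0
tool_pos: [0.5608, 0.0843, 0.0256]
eef_rot: [0.002, -0.663, 0.749, -0.001]
ft_force: [-0.4, 0.8, 6.4]
finger_gap: 0.0532
grip_force: 43.9
```

Call:
{"name": "apply_moves", "arguments": {
  "series": [
    [[0,0,0,0,40],[0,0,-60,0,40],[0,0,-120,0,40],[0,0,-150,0,40],[0,0,-150,0,40]]
  ]
}}

```text
time: 34.62
tool_pos: [0.5604, 0.0841, 0.1765]
eef_rot: [0.003, -0.662, 0.749, -0.001]
ft_force: [-0.5, 0.6, -2.1]
finger_gap: 0.0533
grip_force: 43.7
```

Run:
```python
from h import *
go(592.7,-274.8,180,148)
```

```text
go (592.7, -274.8, 180, 148) -> [352.3, -76.0, -4.3] turn 25.0 curyaw 173.0 q6 -36 t 34.6
```

Call:
{"name": "apply_moves", "arguments": {
  "series": [
    [[352,-76,0,25,40],[352,-76,0,25,40],[352,-76,0,25,40],[352,-76,0,25,40],[352,-76,0,25,40],[352,-76,0,25,40],[352,-76,0,25,40],[352,-76,0,25,40]]
  ]
}}

```text
time: 35.62
tool_pos: [0.5909, -0.2748, 0.1708]
eef_rot: [-0.001, -0.484, 0.875, 0.001]
ft_force: [0.4, 0.4, -1.5]
finger_gap: 0.0532
grip_force: 43.7
```

Run:
```python
from h import *
d=shot("wrist","w13"); print(rects(d,blue(d),.039,.0003)); go(592.7,-274.8,66,148)
s=arm.observe(); b=d["bgr"].astype(int); m=((b[...,2]-b[...,0]>12)&(b[...,2]>120)).astype(np.uint8)*255
print("held",rects(d,m,s["tool_pos"][2]+.0044),s["tool_pos"])
```

```text
[(542, -352, 116, 69, 58, [254.0, 73.0])]
go (592.7, -274.8, 66, 148) -> [-0.4, -1.8, 105.3] turn -0.0 curyaw 148.0 q6 -25 t 35.7
held [(587, -280, 76, 48, 58, [255.0, 239.0])] [ 0.59110575 -0.27426505  0.17134176]
```

Call:
{"name": "apply_moves", "arguments": {
  "series": [
    [[-2,-2,50,0,40],[-2,-2,90,0,40],[-2,-2,103,0,40],[-2,-2,106,0,40],[-2,-2,106,0,40],[-2,-2,106,0,40]]
  ]
}}

```text
time: 36.42
tool_pos: [0.5951, -0.2745, 0.0684]
eef_rot: [0.001, -0.485, 0.875, -0.001]
ft_force: [0.4, -0.3, -1.2]
finger_gap: 0.0532
grip_force: 43.5
```

Call:
{"name": "apply_moves", "arguments": {
  "series": [
    [[0,0,0,0,40],[0,0,0,0,70],[0,0,0,0,70],[0,0,0,0,70],[0,0,-40,0,70],[0,0,-100,0,80],[0,0,-150,0,80],[0,0,-150,0,80]]
  ]
}}

```text
time: 37.42
tool_pos: [0.5957, -0.2753, 0.2228]
eef_rot: [0.003, -0.485, 0.875, -0.004]
ft_force: [0.2, -0.2, -1.2]
finger_gap: 0.0803
grip_force: 0.0
```

Run:
```python
from h import *
d=shot("wrist","w14"); print(rects(d,blue(d),.039,.0003)); 
b=d["bgr"].astype(int); m=((b[...,2]-b[...,0]>12)&(b[...,2]>120)).astype(np.uint8)*255
print("placed",rects(d,m,.069)); go(437,7,150,172)
```

```text
[(560, -323, 209, 69, 58, [260.0, 115.0])]
placed [(452, -37, 70, 42, 82, [488.0, 284.0]), (593, -275, 82, 48, 58, [258.0, 177.0])]
go (437, 7, 150, 172) -> [-154.8, 283.5, 68.2] turn -24.0 curyaw 148.0 q6 -25 t 37.5
```

S1 is placed 58 mm along the sheet and 2.5 mm off its centreline. Now S2.

Call:
{"name": "apply_moves", "arguments": {
  "series": [
    [[-155,284,0,-24,80],[-155,284,0,-24,80],[-155,284,0,-24,80],[-155,284,0,-24,80],[-155,284,0,-24,80],[-155,284,40,-24,80],[-155,284,72,-24,80],[-155,284,72,-24,80]]
  ]
}}

```text
time: 38.48
tool_pos: [0.4337, 0.0074, 0.1411]
eef_rot: [-0.003, -0.656, 0.755, 0.001]
ft_force: [-0.1, 1.2, -0.0]
finger_gap: 0.0802
grip_force: 0.0
```

Run:
```python
from h import *
d=shot("wrist","w15");print(packs(d)); go(437,7,21,172)
```

```text
[(437, 7, 84, 48, 82, [249.0, 190.0])]
go (437, 7, 21, 172) -> [-0.3, -2.4, 122.4] turn -0.0 curyaw 172.0 q6 -36 t 38.5
```

Call:
{"name": "apply_moves", "arguments": {
  "series": [
    [[0,-2,60,0,80],[0,-2,108,0,80],[0,-2,121,0,80],[0,-2,121,0,80],[0,-2,121,0,40],[0,-2,121,0,40],[0,-2,121,0,40],[0,-2,121,0,40]]
  ]
}}

```text
time: 39.52
tool_pos: [0.4391, 0.0079, 0.0259]
eef_rot: [0.002, -0.656, 0.755, -0.001]
ft_force: [0.1, 0.7, 6.8]
finger_gap: 0.0532
grip_force: 44.2
```

Call:
{"name": "apply_moves", "arguments": {
  "series": [
    [[0,0,0,0,40],[0,0,-60,0,40],[0,0,-120,0,40],[0,0,-150,0,40],[0,0,-150,0,40]]
  ]
}}

```text
time: 40.15
tool_pos: [0.4386, 0.0078, 0.1766]
eef_rot: [0.003, -0.656, 0.755, -0.001]
ft_force: [0.5, -0.2, -3.5]
finger_gap: 0.0531
grip_force: 43.9
```

Run:
```python
from h import *
go(560-.53*58,-323-.848*58,180,148)
```

```text
go (529.26, -372.18399999999997, 180, 148) -> [363.6, -142.8, -3.8] turn 24.0 curyaw 172.0 q6 -36 t 40.1
```

Call:
{"name": "apply_moves", "arguments": {
  "series": [
    [[364,-143,0,24,40],[364,-143,0,24,40],[364,-143,0,24,40],[364,-143,0,24,40],[364,-143,0,24,40],[364,-143,0,24,40],[364,-143,0,24,40],[364,-143,0,24,40]]
  ]
}}

```text
time: 41.15
tool_pos: [0.5276, -0.3735, 0.171]
eef_rot: [-0.001, -0.484, 0.875, 0.002]
ft_force: [-0.2, -0.4, -2.8]
finger_gap: 0.0533
grip_force: 43.8
```

Run:
```python
from h import *
go(529.3,-372.2,66,148)
```

```text
go (529.3, -372.2, 66, 148) -> [-2.0, -1.1, 105.0] turn -0.1 curyaw 147.9 q6 -15 t 41.1
```

Call:
{"name": "apply_moves", "arguments": {
  "series": [
    [[-1,1,50,0,40],[-1,1,90,0,40],[-1,1,104,0,40],[-1,1,107,0,40],[-1,1,107,0,40],[-1,1,107,0,40]]
  ]
}}

```text
time: 41.9
tool_pos: [0.5288, -0.3719, 0.0683]
eef_rot: [0.001, -0.485, 0.875, -0.001]
ft_force: [0.3, -0.1, -2.0]
finger_gap: 0.0532
grip_force: 43.7
```

Call:
{"name": "apply_moves", "arguments": {
  "series": [
    [[0,0,0,0,40],[0,0,0,0,70],[0,0,0,0,70],[0,0,0,0,70],[0,0,-40,0,70],[0,0,-100,0,80],[0,0,-180,0,80],[0,0,-180,0,80]]
  ]
}}

```text
time: 42.9
tool_pos: [0.5289, -0.3726, 0.2527]
eef_rot: [0.002, -0.485, 0.875, -0.004]
ft_force: [0.5, -0.4, -0.4]
finger_gap: 0.0799
grip_force: 0.0
```

Run:
```python
from h import *
d=shot("wrist","w16"); print(rects(d,blue(d),.039,.0001)); 
b=d["bgr"].astype(int); m=((b[...,2]-b[...,0]>12)&(b[...,2]>120)).astype(np.uint8)*255
print("placed",rects(d,m,.069)); go(530,-100,250)
```

```text
[(560, -323, 207, 69, 58, [255.0, 212.0])]
placed [(593, -275, 82, 48, 59, [253.0, 270.0]), (527, -372, 84, 48, 58, [257.0, 173.0])]
go (530, -100, 250, None) -> [-231.6, 143.6, 1.5] turn 0 curyaw 148.0 q6 -15 t 43.0
```

Call:
{"name": "apply_moves", "arguments": {
  "series": [
    [[-120,250,0,0,80],[-120,250,0,0,80],[-120,250,0,0,80],[-120,250,0,0,80],[-120,250,0,0,80],[-120,250,0,0,80]]
  ]
}}

```text
time: 43.7
tool_pos: [0.3791, -0.136, 0.2458]
eef_rot: [0.001, -0.486, 0.874, 0.0]
ft_force: [-0.5, 0.2, 0.1]
finger_gap: 0.08
grip_force: 0.0
```

Run:
```python
from h import *
d=shot("side")["bgr"]; t=shot("top")["bgr"]
a=cv2.resize(d[110:384,90:390],(600*300//600,274)); a=cv2.resize(d[110:384,90:390],None,fx=1.3,fy=1.3); c=cv2.resize(t[120:330,70:400],None,fx=1.2,fy=1.2)
h=max(a.shape[0],c.shape[0]); im=np.zeros((h,a.shape[1]+c.shape[1],3),np.uint8); im[:a.shape[0],:a.shape[1]]=a; im[:c.shape[0],a.shape[1]:]=c
cv2.imwrite("pics/fin.png",im); print(im.shape)
```

```text
(356, 786, 3)
```

View pics/fin.png

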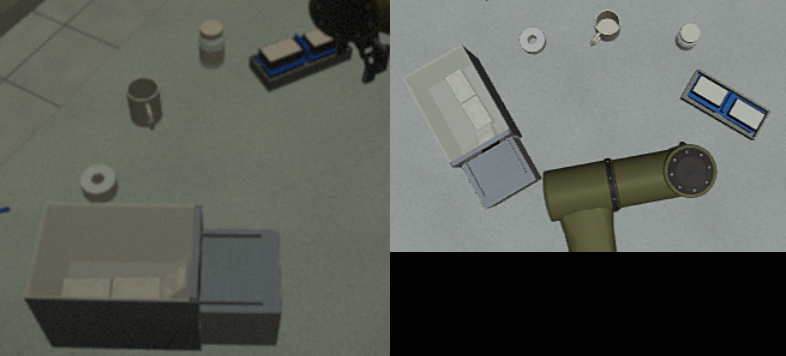

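The side and top views show all three blown packs in the bin and both sound packs on the sheet. There's a dark strip by the lintel near (490,150), which I'll check numerically against the flap.

Run:
```python
from h import *
sill=np.array([438.4,324.4]);u=np.array([.874,.486]);v=np.array([-.486,.874])
B=lambda P:[( ((p[:2]*1000-sill)@u).round(),((p[:2]*1000-sill)@v).round()) for p in P]
t=shot("top"); a=cv2.imread("pics/top0.png"); g=lambda i:cv2.cvtColor(i,cv2.COLOR_BGR2GRAY).astype(int)
print(g(t["bgr"])[238:258,140:168:2]); print(); print(g(a)[238:258,140:168:2])
def P(x,y,z): w=sill+x*u+y*v; return [w[0]/1000,w[1]/1000,z]
print("px of (x,y,z): lintel top front/back, y -60,0,60; flap foot",[(x,y,z,px(t,[P(x,y,z/1000)])[0].round().tolist()) for x,y,z in((0,-60,200),(0,0,200),(0,60,200),(12,-60,200),(12,0,200),(12,60,200),(20,0,150),(20,-40,150),(30,0,120),(30,-30,120))])
w=cv2.imread("pics/w11.png"); print(g(w)[130:200:6,300:400:6])
```

```text
[[155 144 160 166 152 125 127 131 143  61   2  78 138 129]
 [153 143 159 163 131 126 133 144  59   4   0 139 129 124]
 [153 153 171 128 127 132 139  57   2   0 134 131 125 124]
 [155 157 135 125 130 134 106  13   0 135 137 124 125 126]
 [156 146 126 131 135 118  20   0 160 136 127 123 125 127]
 [145 126 128 134 116  20   0  88 140 126 124 127 128 124]
 [126 128 133 111  19   1  46 142 129 125 126 127 126 125]
 [126 131 139  57   2  40 144 132 127 128 128 126 125 124]
 [132 136  74  50   0 146 133 127 127 127 127 127 124 125]
 [136  75  76  56 139 134 127 127 129 128 127 125 126 125]
 [ 91  77  75 132 137 128 129 127 128 128 124 126 125 125]
 [ 76  77 158 136 128 128 128 128 128 126 127 125 125 128]
 [ 81 108 137 129 128 127 128 128 126 127 127 126 126 128]
 [ 83 136 130 127 128 129 128 126 127 129 126 127 127 128]
 [138 130 130 128 130 129 125 127 131 128 127 128 129 125]
 [130 130 129 130 128 127 128 130 127 128 128 128 127 126]
 [130 128 129 129 128 128 131 127 127 129 128 126 126 124]
 [130 128 130 127 127 130 128 127 128 129 128 128 124 123]
 [131 129 128 127 131 129 128 130 128 
[... 1783 characters left out ...]
139 139 140 141 141 141 147 147 145 127 129 127 125 127 127]
 [139 147 162 164 163 141 141 140 140 147 147 127 127 125 127 124 130]
 [162 161 165 172 177 162 141 141 140 140 146 146 127 131 125 126 126]
 [172 161 163 169 174 177 145 140 140 140 147 147 140 127 128 128 126]
 [168 163 162 164 169 174 161 140 139 142 156 146 146 126 127 123 126]
 [163 162 159 155 161 166 160 161 139 153 153 151 147 144 126 130 126]
 [154 160 165 162 161 147 151 154 154 153 153 154 145 145 136 125 125]
 [159 148 155 158 155 154 154 154 154 153 152 153 161 145 145 125 127]
 [159 159 158 158 154 154 154 153 153 153 152 153 153 149 146 143 124]
 [159 159 157 157 158 154 153 153 152 153 153 152 152 154 146 145 131]]
```

The dark strip is on the front side of the opening, so the last pack's tail may still be in it. I'll take a closer look from in front of the shelf.

Run:
```python
from h import *
sill=np.array([438.4,324.4]);u=np.array([.874,.486])
p=sill-140*u; go(p[0],p[1],300,119)
```

```text
go (np.float64(316.03999999999996), np.float64(256.36), 300, 119) -> [-300.1, 263.1, -54.4] turn 29.0 curyaw 148.0 q6 -41 t 43.9
```

Call:
{"name": "apply_moves", "arguments": {
  "series": [
    [[-300,263,-54,29,85],[-300,263,-54,29,85],[-300,263,-54,29,85],[-300,263,-54,29,85],[-300,263,-54,29,85],[-300,263,-54,29,85],[-300,263,-54,29,85],[-300,263,-54,29,85]]
  ]
}}

```text
time: 44.85
tool_pos: [0.3155, 0.2592, 0.299]
eef_rot: [-0.001, -0.251, 0.968, -0.001]
ft_force: [-0.0, -0.6, -1.5]
finger_gap: 0.0852
grip_force: 0.0
```

Run:
```python
from h import *
sill=np.array([438.4,324.4]);u=np.array([.874,.486]);v=np.array([-.486,.874])
P=lambda x,y,z:[*((sill+x*u+y*v)/1000),z/1000]
go(316,256.4,300,119)
d=shot("wrist","w17"); g=cv2.GaussianBlur(cv2.cvtColor(d["bgr"],cv2.COLOR_BGR2GRAY),(3,3),0)
ys=list(range(75,-76,-10)); print("y",ys)
def row(x,z):
    q=px(d,[P(x,y,z) for y in ys]).round().astype(int); return [int(g[b,a]) if 0<=b<384 and 0<=a<512 else -1 for a,b in q],q[7].tolist()
print("shelf z140"); 
for x in(-60,-40,-30,-20,-10,-5): print(x,*row(x,140))
print("plane x=0")
for z in(143,148,153,158,163,168,173,178,183,188,193,198): print(z,*row(0,z))
```

```text
go (316, 256.4, 300, 119) -> [0.9, -2.6, -1.0] turn 0.1 curyaw 119.1 q6 -129 t 44.9
y [75, 65, 55, 45, 35, 25, 15, 5, -5, -15, -25, -35, -45, -55, -65, -75]
shelf z140
-60 [146, 131, 131, 131, 131, 131, 130, 129, 129, 129, 128, 128, 127, 127, 131, 121] [256, 253]
-40 [143, 130, 129, 130, 130, 130, 130, 130, 129, 129, 129, 129, 128, 128, 129, 144] [256, 270]
-30 [150, 131, 131, 132, 132, 132, 132, 131, 130, 129, 127, 126, 125, 124, 129, 127] [256, 278]
-20 [60, 129, 129, 129, 129, 129, 129, 129, 128, 128, 128, 127, 126, 125, 127, 103] [256, 286]
-10 [52, 129, 128, 128, 128, 128, 128, 127, 127, 126, 126, 125, 124, 124, 126, 65] [256, 294]
-5 [54, 122, 122, 126, 126, 127, 125, 129, 129, 128, 128, 126, 125, 124, 125, 58] [256, 298]
plane x=0
143 [72, 79, 59, 94, 95, 95, 84, 128, 141, 148, 101, 95, 95, 44, 117, 70] [256, 303]
148 [72, 71, 68, 88, 88, 87, 88, 110, 122, 118, 89, 89, 89, 58, 88, 71] [256, 306]
153 [71, 71, 67, 83, 83, 82, 82, 82, 82, 82, 81, 82, 81, 69, 71, 70] [256, 309]
158 [71, 70, 61, 81, 81, 81, 81, 81, 81, 80, 80, 80, 79, 77, 70, 70] [256, 312]
163 [70, 70, 58, 76, 76, 80, 80, 81, 81, 80, 78, 76, 79, 75, 70, 70] [256, 316]
168 [69, 69, 33, 34, 34, 53, 77, 80, 80, 61, 35, 34, 34, 73, 69, 68] [256, 319]
173 [69, 69, 31, 30, 30, 31, 34, 61, 39, 31, 32, 31, 30, 75, 69, 68] [256, 322]
178 [67, 58, 27, 27, 28, 28, 28, 29, 28, 28, 28, 27, 27, 49, 68, 67] [256, 326]
183 [63, 25, 26, 27, 27, 27, 27, 27, 28, 27, 27, 27, 26, 24, 48, 61] [256, 329]
188 [25, 25, 27, 26, 26, 26, 27, 28, 27, 27, 26, 27, 26, 25, 23, 24] [256, 333]
193 [23, 24, 25, 25, 25, 25, 25, 25, 26, 25, 25, 25, 24, 24, 23, 23] [256, 337]
198 [20, 21, 23, 23, 24, 23, 24, 24, 24, 24, 24, 23, 23, 22, 19, 21] [256, 341]
```

Run:
```python
from h import *
sill=np.array([438.4,324.4]);u=np.array([.874,.486]);v=np.array([-.486,.874])
P=lambda x,y,z:[*((sill+x*u+y*v)/1000),z/1000]
t=shot("top"); g=cv2.cvtColor(t["bgr"],cv2.COLOR_BGR2GRAY); print(g[232:256:2,136:170:2])
print([(y,z,px(t,[P(0,y,z)])[0].round(1).tolist()) for y in(-60,-30,0) for z in(145,165,190)])
d=shot("wrist"); w=cv2.cvtColor(d["bgr"],cv2.COLOR_BGR2GRAY); print(w[284:330:3,180:336:8])
```

```text
[[153 152 147 153 164 151 158 160 164 163 148 134 125 123 126 135  65]
 [151 153 154 155 150 158 162 167 169 159 134 123 125 130 105  52  51]
 [154 152 153 144 158 164 168 174 148 123 124 132 110  76  77 104  94]
 [153 153 151 141 157 163 150 123 124 129 139  58   0  76 134 125 128]
 [151 150 151 150 169 126 122 128 135  55   7   0 129 129 122 120 125]
 [151 149 153 143 123 127 133 116  16   0 157 134 124 122 122 123 124]
 [152 141 124 124 129 108  22   0  46 139 126 122 124 125 123 123 121]
 [124 121 128 133  73  50   0 141 130 124 126 125 124 125 121 123 121]
 [125 132  89  75  74 129 134 124 126 124 124 123 122 123 124 122 123]
 [100  73  79 105 133 125 125 126 127 126 123 126 125 123 124 125 124]
 [ 76  75 134 128 124 127 126 124 123 124 127 125 122 124 126 123 123]
 [130 129 126 126 128 126 123 123 128 126 124 126 125 124 124 121 125]]
[(-60, 145, [165.8, 235.3]), (-60, 165, [164.7, 235.0]), (-60, 190, [163.3, 234.5]), (-30, 145, [157.3, 240.2]), (-30, 165, [156.1, 239.9]), (-30, 190, [154.5, 239.6]), (0, 145, [148.8, 245.0]), (0, 165, [147.5, 244.8]), (0, 190, [145.7, 244.6])]

[... 660 characters left out ...]
 125  71
   71 150]
 [ 71  71  99  82  82  82  82  82  83  84  84  84  84  84  84  83  84  71
   73 152]
 [ 70  71  66  80  80  80  81  81  82  82  82  82  82  83  83  83  59  71
   71  88]
 [ 70  70  51  78  79  79  79  80  79  81  80  81  81  80  81  81  57  70
   70  59]
 [ 70  69  48  62  62  63  72  81  80  81  80  80  80  63  63  62  47  69
   69  55]
 [ 68  68  47  31  31  31  31  36  72  81  81  57  32  32  32  32  32  69
   69  55]
 [ 68  67  45  31  30  31  30  30  32  35  33  30  32  31  30  32  29  68
   69  59]
 [ 67  68  31  27  27  27  28  29  28  29  28  28  27  28  27  28  27  61
   68  66]
 [ 67  26  24  26  26  27  28  28  28  29  27  27  26  28  27  26  27  26
   49  68]]
```

Run:
```python
from h import *
sill=np.array([438.4,324.4]);u=np.array([.874,.486]);v=np.array([-.486,.874])
P=lambda x,y,z:[*((sill+x*u+y*v)/1000),z/1000]
d=shot("wrist","w18"); w=cv2.cvtColor(d["bgr"],cv2.COLOR_BGR2GRAY)
for a in(0,.06,.15,.3,.6): print(a,[px(d,[P(8+46*np.sin(a),y,190-46*np.cos(a))])[0].round(1).tolist() for y in(45,0,-45)])
print("sill",[px(d,[P(0,y,140)])[0].round(1).tolist() for y in(45,0,-45)])
for r in range(296,314): print(r,w[r,[208,216,224,232,240,248,256,264,272,280,288,296]])
a=cv2.imread("pics/top0.png",0);
```

```text
0 [[294.3, 310.1], [254.1, 310.1], [214.0, 310.1]]
0.06 [[294.2, 312.2], [254.1, 312.3], [214.0, 312.3]]
0.15 [[294.1, 315.6], [254.1, 315.7], [214.1, 315.7]]
0.3 [[294.1, 321.6], [254.1, 321.7], [214.2, 321.7]]
0.6 [[294.4, 334.8], [254.1, 334.8], [213.9, 334.8]]
sill [[294.1, 301.7], [254.1, 301.7], [214.2, 301.7]]
296 [124 126 127 128 128 129 129 129 129 129 129 129]
297 [127 129 129 130 130 131 132 132 131 130 130 130]
298 [126 126 128 130 130 132 131 131 131 131 129 129]
299 [119 120 121 122 121 109 108 106 113 111 109 107]
300 [102 103 104  77  77  66  65  63  98  96  96  95]
301 [94 94 96 40 40 41 41 41 96 96 95 95]
302 [ 95  94  94 150 115 117  83  85  96  95  96  95]
303 [ 96  95  95 179 155 163 144  97  97  94  95  95]
304 [ 95  96  95 179 162 171 159  70  96  95  95  95]
305 [ 95  96  94 179 158 169 154  50  93  93  92  93]
306 [ 89  90  85 124 113 119 112  74  86  86  86  87]
307 [83 83 83 83 83 83 83 83 83 84 85 84]
308 [81 83 83 82 83 83 84 84 83 83 83 83]
309 [82 81 82 81 82 82 82 82 83 82 82 83]
310 [80 80 80 81 81 82 81 82 82 82 82 83]
311 [79 80 82 81 81 82 82 82 82 82 83 83]
312 [79 79 80 81 81 82 80 80 81 80 80 80]
313 [80 79 79 80 80 80 80 82 80 81 81 80]
```

The flap's lower edge is straight and at its shut position, and the dark strip is just the fallen pack seen through the slot. I'm handing the job in.

Run:
```python
from h import *
d=shot("top"); b=d["bgr"].astype(int); m=((b[...,2]-b[...,0]>8)&(b[...,2]>120)).astype(np.uint8)*255
print([r for r in rects(d,m,.069,.0015,.02)]); print(arm.sign_off())
```

```text
[(54, 651, 168, 96, -73, [48.0, 369.0]), (620, 411, 77, 41, 29, [128.0, 192.0]), (777, 16, 89, 56, -59, [247.0, 144.0])]
the job is handed in; nothing more can be done
None
```

I handed the job in at about 45 s of the 210 s limit: by my camera checks all three blown packs are in the bin with the flap shut, the sheet is flat in the crate and both sound packs are on it about 58 mm either side of the rib; the hand-in returned no verdict.

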